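# Pack cover plates with separators and set the count dial

### The job

Pack all the aluminium cover plates on the bench into the black carrier: first turn the count dial back to the plain line (no dots), then stack the plates flat and lengthwise between the carrier's end stops, squarely on one another, with one brown separator board between each plate and the next and none under the first or on the last; a board left over stays flat on the bench, away from the carrier. Only when the stack is complete, turn the dial to the mark with as many dots as there are plates. Leave the red bin, the screwdriver and the bottle where they are.

Things in the scene. Friction and masses are not known exactly. Their poses are not given: they have to be found in the camera images.
- plate0: aluminium cover plate, 120 x 58 x 12 mm (its x, y, z), dark bolt holes and a dark round bore in its face (look only), 0.22 kg; lies flat on the bench at the start; origin at the centre of its underside, x along its length, z up. Absent in some starts.
- plate1: aluminium cover plate, 120 x 58 x 12 mm (its x, y, z), dark bolt holes and a dark round bore in its face (look only), 0.22 kg; lies flat on the bench at the start; origin at the centre of its underside, x along its length, z up. Absent in some starts.
- plate2: aluminium cover plate, 120 x 58 x 12 mm (its x, y, z), dark bolt holes and a dark round bore in its face (look only), 0.22 kg; lies flat on the bench at the start; origin at the centre of its underside, x along its length, z up. Absent in some starts.
- plate3: aluminium cover plate, 120 x 58 x 12 mm (its x, y, z), dark bolt holes and a dark round bore in its face (look only), 0.22 kg; lies flat on the bench at the start; origin at the centre of its underside, x along its length, z up. Absent in some starts.
- board0: separator board, plain brown solid fibreboard, 132 x 64 x 6 mm (its x, y, z), stiff, 0.04 kg; lies flat on the bench at the start; origin at the centre of its underside, x along its length, z up
- board1: separator board, plain brown solid fibreboard, 132 x 64 x 6 mm (its x, y, z), stiff, 0.04 kg; lies flat on the bench at the start; origin at the centre of its underside, x along its length, z up
- board2: separator board, plain brown solid fibreboard, 132 x 64 x 6 mm (its x, y, z), stiff, 0.04 kg; lies flat on the bench at the start; origin at the centre of its underside, x along its length, z up
- carrier: fixed black carrier: flat base 170 x 96 mm (x, y), 10 mm thick, with an upright stop across each short end (80 mm wide, 9 mm thick, top 36 mm above the bench, 148 mm clear between them); long sides open. Origin at the centre of its underside, x along its length. First plate's underside 10 mm, first board's 22 mm, second plate's 28 mm above the origin, and so on (18 mm a layer)
- dial_box: fixed box of the count dial, 96 x 96 x 25 mm, origin at the centre of its underside, the knob's axis upright through its centre. Four white marks on its black face 37 mm from the axis, on the -x side of the box: a short radial line (count none), then clockwise one, two, three and four dots in a radial row
- dial (a joint): turn of the count dial's knob, rad, growing clockwise seen from above. It has a detent at each mark: 0 at the plain line, 0.5 at one dot, 1.0 at two, 1.5 at three, 2.0 at four dots; it clicks into the nearest one when let go. Range -0.03 to 2.03
- dial_grip (a point): on the knob's axis, at the height to grip (56 mm above the bench). The knob is an upright black bar 50 mm long (x), 14 mm thick (y), from 32 to 66 mm above the bench, on a flat disc 48 mm across; x of this frame points along the bar to its pointer end, the half with a white line on top
- dial_tip (a point): pointer end of the knob: end of the white line, 25 mm from the axis, on top of the bar
- mark0 (a point): the plain line mark on the dial box (count none)
- mark1 (a point): the mark with one dot
- mark2 (a point): the mark with two dots
- mark3 (a point): the mark with three dots
- mark4 (a point): the mark with four dots
- bin: bystander: small open red bin, 100 x 100 x 60 mm, origin under its centre
- driver: bystander: green and black electric screwdriver lying along its x, 240 mm long, 38 mm thick, origin on the bench below its middle
- bottle: bystander: white bottle, 52 mm across, 110 mm tall, origin under its centre
Not all that is in view belongs to the job. What is shaped like the plate0 but blue or green is not meant.

How it is judged (in metres and radians):
On the way, in this order (a step that is already met when the one before it is completed fails the run):
1. the count dial rests at the plain line (value of joint dial between -0.1 and 0.1 rad and velocity of joint dial between -0.1 and 0.1 rad/s), for 0.2 s.
2. all plates are stacked in the carrier, one board between each and the next (x of plate0 in the frame of carrier between -0.016 and 0.016 m and y of plate0 in the frame of carrier between -0.012 and 0.012 m and angle between the x axis of each of plate0, plate1, plate2, plate3 and the x axis of carrier, either way round below 0.15 rad and angle between each of plate0, plate1, plate2, plate3's own z axis and vertical below 0.08 rad and linear speed of each of plate0, plate1, plate2, plate3 below 0.02 m/s and (z of plate0 in the frame of carrier between 0.007 and 0.013 m or z of plate0 in the frame of carrier between 0.025 and 0.031 m or z of plate0 in the frame of carrier between 0.043 and 0.049 m or z of plate0 in the frame of carrier between 0.061 and 0.067 m) and x of plate1 in the frame of carrier between -0.016 and 0.016 m and y of plate1 in the frame of carrier between -0.012 and 0.012 m and (z of plate1 in the frame of carrier between 0.007 and 0.013 m or z of plate1 in the frame of carrier between 0.025 and 0.031 m or z of plate1 in the frame of carrier between 0.043 and 0.049 m or z of plate1 in the frame of carrier between 0.061 and 0.067 m) and x of plate2 in the frame of carrier between -0.016 and 0.016 m and y of plate2 in the frame of carrier between -0.012 and 0.012 m and (z of plate2 in the frame of carrier between 0.007 and 0.013 m or z of plate2 in the frame of carrier between 0.025 and 0.031 m or z of plate2 in the frame of carrier between 0.043 and 0.049 m or z of plate2 in the frame of carrier between 0.061 and 0.067 m) and x of plate3 in the frame of carrier between -0.016 and 0.016 m and y of plate3 in the frame of carrier between -0.012 and 0.012 m and (z of plate3 in the frame of carrier between 0.007 and 0.013 m or z of plate3 in the frame of carrier between 0.025 and 0.031 m or z of plate3 in the frame of carrier between 0.043 and 0.049 m or z of plate3 in the frame of carrier between 0.061 and 0.067 m) and ((x of board0 in the frame of carrier between -0.016 and 0.016 m and y of board0 in the frame of carrier between -0.012 and 0.012 m and angle between the x axis of board0 and the x axis of carrier, either way round below 0.15 rad and angle between board0's own z axis and vertical below 0.08 rad and linear speed of board0 below 0.02 m/s and (z of board0 in the frame of carrier between 0.019 and 0.025 m or z of board0 in the frame of carrier between 0.037 and 0.043 m or z of board0 in the frame of carrier between 0.055 and 0.061 m)) or (horizontal distance between board0 and carrier above 0.09 m and height (world z) of board0 below 0.006 m and angle between board0's own z axis and vertical below 0.08 rad)) and ((x of board1 in the frame of carrier between -0.016 and 0.016 m and y of board1 in the frame of carrier between -0.012 and 0.012 m and angle between the x axis of board1 and the x axis of carrier, either way round below 0.15 rad and angle between board1's own z axis and vertical below 0.08 rad and linear speed of board1 below 0.02 m/s and (z of board1 in the frame of carrier between 0.019 and 0.025 m or z of board1 in the frame of carrier between 0.037 and 0.043 m or z of board1 in the frame of carrier between 0.055 and 0.061 m)) or (horizontal distance between board1 and carrier above 0.09 m and height (world z) of board1 below 0.006 m and angle between board1's own z axis and vertical below 0.08 rad)) and ((x of board2 in the frame of carrier between -0.016 and 0.016 m and y of board2 in the frame of carrier between -0.012 and 0.012 m and angle between the x axis of board2 and the x axis of carrier, either way round below 0.15 rad and angle between board2's own z axis and vertical below 0.08 rad and linear speed of board2 below 0.02 m/s and (z of board2 in the frame of carrier between 0.019 and 0.025 m or z of board2 in the frame of carrier between 0.037 and 0.043 m or z of board2 in the frame of carrier between 0.055 and 0.061 m)) or (horizontal distance between board2 and carrier above 0.09 m and height (world z) of board2 below 0.006 m and angle between board2's own z axis and vertical below 0.08 rad)) and (z of each of plate0, plate1, plate2, plate3, board0, board1, board2 in the frame of carrier below 0.055 m or z of any of plate0, plate1, plate2, plate3 in the frame of carrier above 0.055 m)), for 0.3 s.
3. the count dial rests at the number of plates (velocity of joint dial between -0.1 and 0.1 rad/s and ((value of joint dial between 1.4 and 1.6 rad and z of each of plate0, plate1, plate2, plate3, board0, board1, board2 in the frame of carrier below 0.055 m) or (value of joint dial between 1.9 and 2.1 rad and z of any of plate0, plate1, plate2, plate3 in the frame of carrier above 0.055 m))), for 0.2 s.
At the end, for the whole second after the job is handed in: Plates flat in the carrier (16 mm lengthwise, 12 mm sideways, 0.15 rad), one board between each two (heights to 3 mm), none on top; boards not needed flat on the bench, 90 mm or more from its centre; dial within 0.1 rad of as many dots as plates; all at rest (all of step 2 and all of step 3); the robot touches nothing.
It fails at once if the red bin is moved more than 3 cm or tipped over (distance of bin from where it was at the start of the episode above 0.03 m or angle between bin's own z axis and vertical above 0.4 rad).
It fails at once if the electric screwdriver is moved more than 3 cm or tipped over (distance of driver from where it was at the start of the episode above 0.03 m or angle between driver's own z axis and vertical above 0.4 rad).
It fails at once if the bottle is moved more than 3 cm or tipped over (distance of bottle from where it was at the start of the episode above 0.03 m or angle between bottle's own z axis and vertical above 0.4 rad).
Of plate0, plate1, plate2, plate3 only 3 to 4 are there at a start; the rules pass over those that are not, and their reading is None.
At some moment in a run one of board0, board1, board2 may be knocked a few centimetres aside while the robot is not near it.
Once in a run the grip may slacken for a moment while it holds something.
It also fails if it takes over 210 s, if anything falls off the work surface, if the arm or the gripper's body presses on something with over 40 N, if the wrist force passes 120 N, or if a joint passes its speed limit or range.

### The arm

A 6-joint arm with a two-finger parallel gripper is mounted at the origin on the work surface. World frame = base frame: x ahead of the robot, y to its left, z up, the work surface at z = 0. Lengths are in m, angles in degrees, forces in N, time in s.
With the tool pointing down it reaches from about 0.375 to 0.9 m from the base axis. Payload 3.1 kg.
Tool frame: the origin (TCP) lies between the finger pads; the fingertips stand 11 mm ahead of it and the grasp point (between the pads) lies 8 mm behind it; z points along the fingers, y is the line along which they close (so a half turn about z gives the same grasp; the last joint's range is limited). The gripper opens to 87 mm and grips with 3 to 60 N. Pads are 19 mm wide; open, the fingers measure 117 mm over their backs; the gripper's body (75 mm by 190 mm) begins 51 mm behind the grasp point.
Start: joints at [-84.712, 30.224, 82.088, -0, 67.689, -10.227], TCP at [0.167, -0.602, 0.234] pointing down, gripper open.
Joint ranges: [-176.69, 176.69], [-43.24, 126.21], [12.49, 139.97], [-82, 262], [0, 151.66], [-163.58, 163.58]. Speed limits (degrees/s): [159.86, 159.86, 180, 180, 180, 180].

### API

Orientations are given as a 3x3 rotation matrix whose columns are the frame's x, y, z axes.
In Python, from rig import bot, viewer, workorder, models gives the robot as it stands.
- The arm moves only by the shell command python3 -m jog 'ROWS'. ROWS is JSON, a list of rows, each a list of 7 numbers: the opening, from 0 (shut) to 1 (fully open), then the shift along the tool's x, y, z in m, then the turn, a rotation vector about the tool's x, y, z in degrees. In form: [[claw, x, y, z, ax, ay, az], ...]. A call has 1 to 20 rows; each row is the pose to reach, as a shift and turn from the pose commanded when the call began, along the tool's axes at that moment; what a row does not reach only later rows make up. A row lasts 1/8 s, in which the tool goes at most 62.5 mm and 10.7 degrees, less where a joint would pass 70% of its speed; a pose out of reach is approached as far as the arm can. A call with a gripper value outside its range is refused whole. The fingers move at their own pace and stop on an object; the grip force is fixed at half the most. Time passes only in rows, so rows that repeat a pose let the fingers close. It gives the time, the measured TCP pose, the force, the opening and the grip force at its end, in the units of the state.
- bot.read_state(): the state, without advancing time (a new reading comes with each control period).
- viewer.capture(name): name is "scene" or "top"; returns (picture, depth): 480x640x3 uint8, blue, green, red; 480x640 float32, m along the optical axis (not along the pixel's ray), 0 where there is no reading.
- viewer.camera_info(name): a dict with "fx", "fy", "cx", "cy" (pixels), "world_to_cam" (4x4, takes a point from world to camera coordinates). Camera axes: x right, y down, z forward; pixel columns grow to the right and rows downward; lengths in m; the calibration is good to about 2 mm. A picture is of the moment at which its call begins. camera_info takes no time and is no camera call.
- workorder.hand_in(): hands the job in; it is judged then, once.
Trained networks look in the newest picture that a camera, given by its name, has taken for a name from the list of things; names that differ only in an ending like _2 or _b are one class to them, and where a whole thing is asked for, a point or a joint stands for the part that bears it (a point fixed in the world has none). Each returns a list of dicts, best first, with "p" (0 to 1); they miss things now and then, are a little off and sometimes report something else, mostly with a low value. They report only what shows in the picture. A call takes as long as a camera call. They do not tell look-alikes from the thing itself.
- models.outline_of(camera, thing): "mask" (480x640 bool, what is visible of it).
- models.tip_of(camera, thing): "xyz" ([x, y, z] in m, in world coordinates, good to about 4 mm: a listed point, or the origin of a listed thing).
The state is a dict: "time_s": time; "joint_positions": joint angles; "qvel": joint speeds; "tau": joint torques, N m; "position": TCP position; "tcp_rot": TCP orientation; "force": force on the tool from outside, world axes, zero at the start; "moment": the same for the moment, N m; "opening": opening from 0.0 (shut) to 1.0 (fully open); "grasp_force": force on a finger pad.
Only numpy, scipy, OpenCV 4.12 (cv2) and the standard library are available. Lean on these libraries where they do the work, as an engineer would, in place of code of your own. Each camera call takes 0.05 s, during which the arm holds its last target. There are 200 camera calls.

## Working session

There is one attempt and no reset: what is moved stays moved. The work goes in short steps, Python scripts to look and compute and a shell command to move; the robot and the scene stay as the last step left them, time stands still between calls to the robot, and variables do not carry over. Pictures are saved under pics/ and viewed, at most 14 in all, crops included, and the job is handed in when it is done.

```bash
mkdir -p pics; ls
python3 - <<'E'
from rig import bot,viewer
import cv2
for n in("scene","top"):
    p,d=viewer.capture(n); cv2.imwrite(f"pics/{n}0.png",p)
    i=viewer.camera_info(n); print(n,i)
print(bot.read_state())
E
```

```text
pics
scene {'fx': 506.82966218911093, 'fy': 506.82966218911093, 'cx': 312.8450221954069, 'cy': 237.42937558666284, 'world_to_cam': array([[ 8.48011439e-01,  5.29975931e-01,  1.45319387e-03,
        -4.39448188e-01],
       [ 3.48191652e-01, -5.55068093e-01, -7.55421727e-01,
        -1.41835305e-01],
       [-3.99548712e-01,  6.41112256e-01, -6.55237287e-01,
         1.80551700e+00],
       [ 0.00000000e+00,  0.00000000e+00,  0.00000000e+00,
         1.00000000e+00]])}
top {'fx': 473.1263494407304, 'fy': 473.1263494407304, 'cx': 309.5397144960362, 'cy': 244.9236759005194, 'world_to_cam': array([[ 0.00885273, -0.99965102,  0.02488923, -0.02718346],
       [-0.99893752, -0.00996668, -0.04499439,  0.4878985 ],
       [ 0.04522675, -0.02446447, -0.99867714,  1.52987649],
       [ 0.        ,  0.        ,  0.        ,  1.        ]])}
{'time_s': 0.1, 'joint_positions': array([-8.47108697e+01,  3.02739026e+01,  8.21489709e+01,  1.55770990e-03,
        6.76905038e+01, -1.02254491e+01]), 'qvel': array([-0.13399391, -0.04222916, -0.06360443,  0.04333737, -0.01570878,
       -0.0536201 ]), 'tau': array([-5.62068919e-05, -4.40986311e+01, -1.77150679e+01,  6.34859875e-02,
        5.34466084e-02, -4.05521666e-05]), 'position': array([ 0.16717221, -0.60156223,  0.23266707]), 'tcp_rot': array([[ 9.63565218e-01,  2.67473449e-01, -1.57364667e-04],
       [ 2.67473231e-01, -9.63563272e-01,  1.97269949e-03],
       [ 3.76013921e-04, -1.94291545e-03, -9.99998042e-01]]), 'force': array([ 0.0860412 , -0.12799388,  0.01406017]), 'moment': array([0.00770594, 0.00747492, 0.02257054]), 'grasp_force': 0.0, 'opening': 0.9969554780210445}
```

View pics/top0.png

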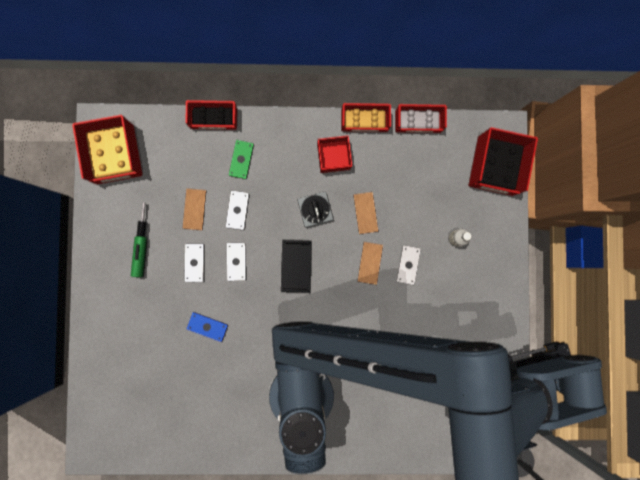

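View pics/scene0.png

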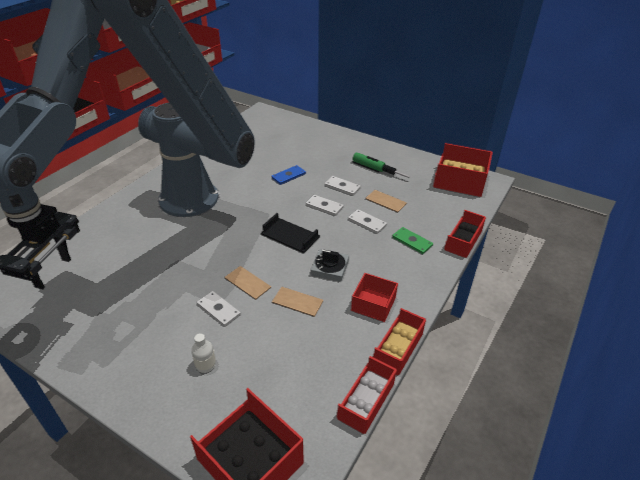

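The top view shows four plates at about (237,210), (194,262), (236,261) and (409,264). The boards are at (195,209), (366,213) and (370,263), the carrier is at (296,266) and the dial at (316,209). The blue and green plates are decoys. Next I'll measure poses.

```bash
cat > h.py <<'E'
import numpy as np,cv2
from scipy.spatial.transform import Rotation as R
from rig import bot,viewer,models
def ray(n,uv):
    i=viewer.camera_info(n);W=np.array(i["world_to_cam"]);uv=np.atleast_2d(uv).astype(float)
    d=np.c_[(uv[:,0]-i["cx"])/i["fx"],(uv[:,1]-i["cy"])/i["fy"],np.ones(len(uv))]@W[:3,:3]
    return -W[:3,:3].T@W[:3,3],d
def onplane(n,uv,z):
    c,d=ray(n,uv);return (c+d*((z-c[2])/d[:,2])[:,None])[:,:2]
def pix(n,X):
    i=viewer.camera_info(n);p=np.array(i["world_to_cam"])@np.r_[X,1]
    return np.array([i["fx"]*p[0]/p[2]+i["cx"],i["fy"]*p[1]/p[2]+i["cy"]])
def tri(a,b):
    (c1,d1),(c2,d2)=ray("top",a),ray("scene",b);d1,d2=d1[0],d2[0]
    s,t=np.linalg.lstsq(np.c_[d1,-d2],c2-c1,rcond=None)[0]
    p,q=c1+s*d1,c2+t*d2
    return (p+q)/2,np.linalg.norm(p-q)
def pose(n,mask,z):
    "centre, yaw (deg, of long axis), size of a flat rectangle with top face at z"
    v,u=np.nonzero(mask);X=onplane(n,np.c_[u,v],z)
    c=X.mean(0);w,V=np.linalg.eigh(np.cov((X-c).T));a=V[:,1]
    return c,(np.degrees(np.arctan2(a[1],a[0]))+90)%180-90,np.sqrt(12*w[::-1])
def cen(m): return np.argwhere(m).mean(0)[::-1]
def to(x,y,z,yaw):
    "shift/turn from here to a down-pointing tool with finger line (tool y) square to long axis at yaw (deg)"
    s=bot.read_state();T=s["tcp_rot"];c=[]
    for k in(0,180):
        a=np.radians(yaw+k);x_=np.array([np.cos(a),np.sin(a),0]);z_=np.array([0,0,-1.])
        G=np.c_[x_,np.cross(z_,x_),z_];c.append(R.from_matrix(T.T@G).as_rotvec(degrees=True))
    c.sort(key=np.linalg.norm)
    print("t %.1f"%s["time_s"],"at",s["position"].round(4),"shift",(T.T@(np.array([x,y,z])-s["position"])).round(4),"turn",c[0].round(1),"alt",c[1].round(0),"J6 %.0f"%s["joint_positions"][5])
E
python3 - <<'E'
from h import *
for n in("top","scene"): viewer.capture(n)
np.set_printoptions(suppress=True,precision=4)
M={}
for t,z in(("plate0",.012),("board0",.006),("carrier",.02)):
    for n in("top","scene"):
        for o in models.outline_of(n,t):
            if o["p"]<.3 or o["mask"].sum()<60: continue
            M.setdefault((t,n),[]).append(o["mask"])
    for m in M.get((t,"top"),[]):
        c,y,s=pose("top",m,z); a=cen(m)
        best=min(([*tri(a,cen(k)),k] for k in M.get((t,"scene"),[])),key=lambda r:r[1]+abs(r[0][2]-z),default=None)
        print(t,a.round(1),"c",c,"yaw %.1f"%y,"size",s, "| tri",best and (best[0],round(best[1],4)), best and pose("scene",best[2],z)[:2])
for t in("dial_grip","dial_tip","mark0","mark1","mark2","mark3","mark4","dial_box","carrier","bin","bottle","driver"):
    for n in("top","scene"):
        r=models.tip_of(n,t); print(t,n,[(np.array(q["xyz"]),round(q["p"],2)) for q in r[:1]])
E
```

```text
plate0 [193.8 261.6] c [0.4305 0.351 ] yaw -1.0 size [0.1184 0.0593] | tri (array([0.4283, 0.3508, 0.0055]), np.float64(0.0055)) (array([0.4303, 0.3409]), np.float64(-4.5520000266210445))
plate0 [240.4 159.1] c [0.7668 0.2062] yaw -12.5 size [0.1206 0.0601] | tri (array([0.6916, 0.1559, 0.1036]), np.float64(0.1297)) (array([0.6021, 0.2048]), np.float64(-6.117837011051165))
plate0 [207.  326.2] c [0.2234 0.3048] yaw 68.5 size [0.1206 0.0595] | tri (array([0.22  , 0.3048, 0.0036]), np.float64(0.0057)) (array([0.2249, 0.2932]), np.float64(72.41826170720714))
plate0 [235.5 262.1] c [0.43   0.2166] yaw 2.7 size [0.1134 0.0564] | tri (array([0.4294, 0.2175, 0.0017]), np.float64(0.0016)) (array([0.4353, 0.2054]), np.float64(-0.042486050615366366))
plate0 [408.3 263.6] c [ 0.4301 -0.3457] yaw -10.7 size [0.1226 0.0601] | tri (array([ 0.4283, -0.3488,  0.0059]), np.float64(0.0049)) (array([ 0.4298, -0.3536]), np.float64(-10.056356738313752))
plate0 [236.8 209.7] c [0.6006 0.2152] yaw -8.2 size [0.1216 0.0589] | tri (array([0.5998, 0.2151, 0.004 ]), np.float64(0.0039)) (array([0.6021, 0.2048])
[... 1606 characters left out ...]
 0.8)]
mark3 scene [(array([ 0.5691, -0.049 ,  0.0264]), 0.96)]
mark4 top [(array([ 0.5763, -0.0636,  0.0265]), 0.8)]
mark4 scene [(array([ 0.5691, -0.049 ,  0.0264]), 0.96)]
dial_box top [(array([ 0.6054, -0.039 ,  0.0032]), 0.94)]
dial_box scene [(array([ 0.6042, -0.0382, -0.0004]), 0.92)]
carrier top [(array([ 0.4212,  0.0236, -0.0012]), 0.92)]
carrier scene [(array([ 0.4221,  0.0192, -0.0016]), 0.62)]
bin top [(array([ 0.7837, -0.0972, -0.0009]), 0.9)]
bin scene [(array([ 0.7814, -0.0963, -0.0015]), 0.61)]
bottle top [(array([ 0.5192, -0.5062,  0.0003]), 0.84)]
bottle scene [(array([ 0.5115, -0.5039, -0.0004]), 0.8)]
driver top []
driver scene [(array([ 0.4936,  0.5255, -0.0004]), 0.57)]
```

Run:
```python
from h import *
np.set_printoptions(suppress=True,precision=4)
pt,dt=viewer.capture("top");ps,ds=viewer.capture("scene")
a=cv2.resize(pt[185:235,290:343],(424,400),interpolation=3)
b=cv2.resize(ps[237:287,300:353],(424,400)[::1],interpolation=3)
c=cv2.resize(pt[232:302,275:320],(257,400),interpolation=3)
cv2.imwrite("pics/c1.png",cv2.resize(np.hstack([a[:, :],b]),(800,377)))
cv2.imwrite("pics/c2.png",c)
i=viewer.camera_info("top");W=np.array(i["world_to_cam"])
v,u=np.mgrid[232:302,272:322];z=dt[232:302,272:322]
P=np.stack([(u-i["cx"])/i["fx"]*z,(v-i["cy"])/i["fy"]*z,z],-1).reshape(-1,3)
X=(P-W[:3,3])@W[:3,:3]
for lo,hi in((.006,.016),(.026,.04)):
    k=X[(X[:,2]>lo)&(X[:,2]<hi)];print(len(k),k.mean(0),k.min(0),k.max(0))
    if lo>.02:
        m=k[:,0].mean();A=k[k[:,0]>m].mean(0);B=k[k[:,0]<m].mean(0);print(A,B,"yaw",np.degrees(np.arctan2(*(A-B)[1::-1])))
# colour refinement on the top picture
hsv=cv2.cvtColor(pt,cv2.COLOR_BGR2HSV)
for nm,p,z,h in(("P",(194,262),.012,0),("P",(236,262),.012,0),("P",(408,264),.012,0),("P",(237,210),.012,0),("B",(370,262),.006,1),("B",(195,209),.006,1),("B",(366,212),.006,1)):
    g=(hsv[...,1]>90).astype(np.uint8) if h else (hsv[...,2]>175).astype(np.uint8)
    m=np.zeros_like(g);m[p[1]-32:p[1]+32,p[0]-22:p[0]+22]=g[p[1]-32:p[1]+32,p[0]-22:p[0]+22]
    n,l,st,_=cv2.connectedComponentsWithStats(m);k=1+np.argmax(st[1:,4])
    m=np.zeros_like(m);cv2.drawContours(m,cv2.findContours((l==k).astype(np.uint8),0,1)[0],-1,1,-1)
    r=pose("top",m,z);print(nm,p,*r)
```

```text
1246 [0.4199 0.0209 0.0102] [ 0.3057 -0.0611  0.006 ] [0.5309 0.0987 0.016 ]
136 [0.4221 0.0216 0.0349] [ 0.3391 -0.017   0.0271] [0.5029 0.0615 0.0399]
[0.4992 0.0209 0.035 ] [0.3427 0.0223 0.0347] yaw -0.49368916989048894
P (194, 262) [0.4276 0.3527] 1.1276786097884894 [0.1216 0.0593]
P (236, 262) [0.4328 0.2177] 2.138634299183906 [0.1225 0.0598]
P (408, 264) [ 0.4279 -0.3467] -8.75272062284887 [0.1186 0.0567]
P (237, 210) [0.6003 0.2161] -7.098077983049336 [0.1218 0.0583]
B (370, 262) [ 0.4318 -0.2206] -8.832459007523994 [0.1306 0.0633]
B (195, 209) [0.602  0.3556] -4.397358125102244 [0.13   0.0635]
B (366, 212) [ 0.5964 -0.2056] 8.611812556605571 [0.1307 0.0632]
```

View pics/c1.png

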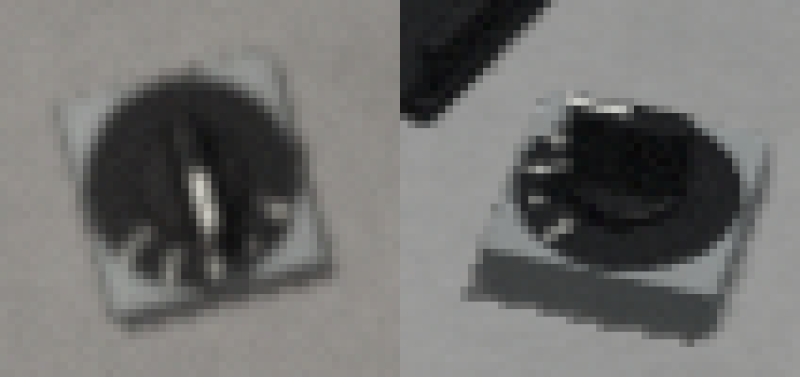

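The left crop (top view) shows the pointer's white line from about (200,175) to (212,250), aimed at the two-dot mark at (212,275), so the dial is at 1.0. The plain line is at lower right, (275,210), and four dots at lower left.

Run:
```python
from h import *
viewer.capture("top")
m=models.outline_of("top","dial_box")[0]["mask"];v,u=np.nonzero(m)
X=onplane("top",np.c_[u,v],.025);print(X.mean(0),cv2.minAreaRect((X*1000).astype(np.float32)))
to(.604,-.038,.16,13)
```

```text
[ 0.60499474 -0.03786028] ((605.817626953125, -37.37812423706055), (97.06014251708984, 97.282958984375), 17.049503326416016)
t 1.9 at [ 0.1672 -0.6022  0.2335] shift [ 0.5718 -0.4268  0.0736] turn [-0.  -0.   2.5] alt [   0.   -0. -177.] J6 -10
```

```bash
python3 -m jog '[[1,0.05,-0.037,0,0,0,0],[1,0.10,-0.074,0,0,0,0],[1,0.15,-0.111,0,0,0,0],[1,0.20,-0.148,0,0,0,0],[1,0.25,-0.186,0,0,0,0],[1,0.30,-0.224,0,0,0,0],[1,0.35,-0.26,0,0,0,0],[1,0.40,-0.298,0,0,0,0],[1,0.45,-0.336,0,0,0,0],[1,0.50,-0.374,0.02,0,0,0],[1,0.54,-0.404,0.05,0,0,0],[1,0.572,-0.427,0.074,0,0,0.5],[1,0.572,-0.427,0.074,0,0,0.5],[1,0.572,-0.427,0.074,0,0,0.5],[1,0.572,-0.427,0.074,0,0,0.5]]'; python3 -c "
from h import *
to(.605,-.038,.048,15)"
```

```text
time_s: 3.78
position: [0.6041, -0.039, 0.1606]
tcp_rot: [[0.966, 0.258, 0.001], [0.258, -0.966, -0.001], [0.001, 0.001, -1.0]]
force: [0.1, 0.2, 0.7]
opening: 0.997
grasp_force: 0.0
t 3.8 at [ 0.6041 -0.039   0.1606] shift [ 0.001  -0.0008  0.1126] turn [ 0.1 -0.1 -0.1] alt [ -0.  -0. 180.] J6 61
```

```bash
python3 -m jog '[[1,0.001,-0.001,0.04,0,0,0],[1,0.001,-0.001,0.08,0,0,0],[1,0.001,-0.001,0.1,0,0,0],[1,0.001,-0.001,0.112,0,0,0],[1,0.001,-0.001,0.112,0,0,0],[0,0.001,-0.001,0.112,0,0,0],[0,0.001,-0.001,0.112,0,0,0],[0,0.001,-0.001,0.112,0,0,0],[0,0.001,-0.001,0.112,0,0,0],[0,0.001,-0.001,0.112,0,0,0],[0,0.001,-0.001,0.112,0,0,0]]'
```

```text
time_s: 5.15
position: [0.6048, -0.0365, 0.0475]
tcp_rot: [[0.966, 0.259, -0.0], [0.259, -0.966, 0.0], [-0.0, -0.0, -1.0]]
force: [0.4, -0.4, 0.6]
opening: 0.401
grasp_force: 0.0
```

Fingers are still closing, so I'll finish the close and then turn.

```bash
python3 -m jog '[[0,0,0,0,0,0,0],[0,0,0,0,0,0,0],[0,0,0,0,0,0,0],[0,0,0,0,0,0,0],[0,0,0,0,0,0,0],[0,0,0,0,0,0,0]]'; python3 -m jog '[[0,0,0,0,0,0,-8],[0,0,0,0,0,0,-16],[0,0,0,0,0,0,-24],[0,0,0,0,0,0,-32],[0,0,0,0,0,0,-40],[0,0,0,0,0,0,-48],[0,0,0,0,0,0,-54],[0,0,0,0,0,0,-58],[0,0,0,0,0,0,-58],[0,0,0,0,0,0,-58]]'
```

```text
time_s: 5.9
position: [0.6053, -0.0383, 0.0475]
tcp_rot: [[0.966, 0.26, 0.001], [0.26, -0.966, -0.003], [0.0, 0.003, -1.0]]
force: [0.6, -5.2, -2.4]
opening: 0.157
grasp_force: 30.0
time_s: 7.15
position: [0.6049, -0.0378, 0.0475]
tcp_rot: [[0.293, 0.956, 0.0], [0.956, -0.293, -0.002], [-0.002, 0.001, -1.0]]
force: [0.6, -6.1, -1.1]
opening: 0.159
grasp_force: 30.0
```

```bash
python3 -m jog '[[1,0,0,0,0,0,-58],[1,0,0,0,0,0,0],[1,0,0,0,0,0,0],[1,0,0,0,0,0,0]]' | tail -2 >/dev/null; python3 -c "
from h import *
to(.4328,.2177,.11,2.1)"
```

```text
t 7.7 at [ 0.6048 -0.0362  0.0475] shift [ 0.1931 -0.2383 -0.0624] turn [-0. -0. 71.] alt [   0.   -0. -109.] J6 3
```

My first row carried a stray turn, which the next rows undid. I'll lift clear and check the dial.

```bash
python3 -m jog '[[1,0,0,-0.05,0,0,0],[1,0,0,-0.09,0,0,0],[1,0.04,-0.05,-0.09,0,0,10],[1,0.08,-0.1,-0.09,0,0,20],[1,0.12,-0.15,-0.09,0,0,30],[1,0.16,-0.2,-0.09,0,0,40],[1,0.193,-0.238,-0.08,0,0,50],[1,0.193,-0.238,-0.07,0,0,60],[1,0.193,-0.238,-0.0625,0,0,71],[1,0.193,-0.238,-0.0625,0,0,71],[1,0.193,-0.238,-0.0625,0,0,71]]'
cat > look.py <<'E'
from h import *
import sys
pt,_=viewer.capture("top");ps,_=viewer.capture("scene")
a=cv2.resize(pt[185:235,290:343],(424,400),interpolation=3);b=cv2.resize(ps[237:287,300:353],(424,400),interpolation=3)
cv2.imwrite(sys.argv[1],cv2.resize(np.hstack([a,b]),(800,377)))
E
python3 look.py pics/c3.png; python3 -c "
from h import *
to(.4328,.2177,.0135,2.1)"
```

```text
time_s: 9.02
position: [0.4339, 0.2176, 0.1103]
tcp_rot: [[0.999, 0.038, 0.0], [0.038, -0.999, 0.0], [0.0, -0.0, -1.0]]
force: [0.0, 0.3, -0.4]
opening: 0.998
grasp_force: 0.0
t 9.1 at [0.434  0.2175 0.1104] shift [-0.0013 -0.0003  0.0969] turn [-0. -0. -0.] alt [ -0.   0. 180.] J6 101
```

View pics/c3.png

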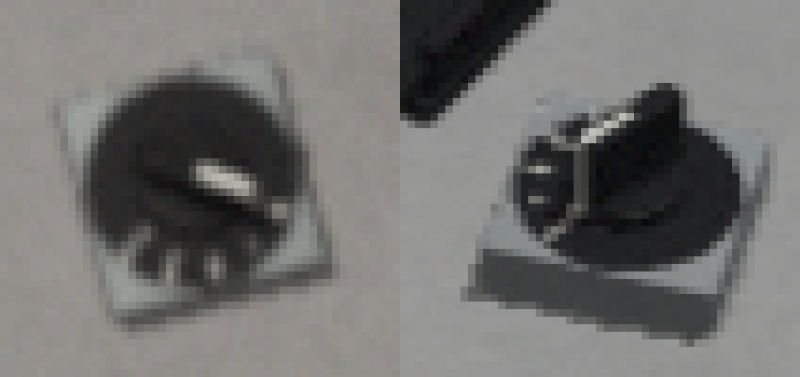

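The pointer now lines up with the plain line at (275,210), so the dial is set. Next I'll pick the first plate.

```bash
python3 -m jog '[[1,-0.001,0,0.05,0,0,0],[1,-0.001,0,0.08,0,0,0],[1,-0.001,0,0.096,0,0,0],[1,-0.001,0,0.0965,0,0,0],[0,-0.001,0,0.0965,0,0,0],[0,-0.001,0,0.0965,0,0,0],[0,-0.001,0,0.0965,0,0,0],[0,-0.001,0,0.0965,0,0,0],[0,-0.001,0,0.0965,0,0,0],[0,-0.001,0,0.0965,0,0,0],[0,-0.001,0,0.0965,0,0,0]]'; python3 -m jog '[[0,0,0,-0.02,0,0,0],[0,0,0,-0.05,0,0,0],[0,0,0,-0.08,0,0,0],[0,0,0,-0.08,0,0,0]]'; python3 -c "
from h import *
to(.4215,.0218,.1,-.5)"
```

```text
time_s: 10.5
position: [0.4329, 0.2176, 0.0141]
tcp_rot: [[0.999, 0.035, 0.001], [0.035, -0.999, 0.0], [0.001, -0.0, -1.0]]
force: [-0.7, -0.5, 6.4]
opening: 0.661
grasp_force: 30.0
time_s: 11.0
position: [0.4338, 0.2179, 0.0949]
tcp_rot: [[0.999, 0.035, 0.004], [0.035, -0.999, 0.001], [0.004, -0.001, -1.0]]
force: [-0.1, 0.7, -3.2]
opening: 0.662
grasp_force: 30.0
t 11.0 at [0.4338 0.2179 0.0949] shift [-0.0191  0.1956 -0.0054] turn [-0.1 -0.2  2.5] alt [   0.   -0. -177.] J6 101
```

```bash
python3 -m jog '[[0,-0.003,0.03,-0.005,0,0,0.5],[0,-0.008,0.08,-0.005,0,0,1],[0,-0.013,0.13,-0.005,0,0,2],[0,-0.017,0.175,-0.005,0,0,2.5],[0,-0.019,0.1956,-0.005,0,0,2.5],[0,-0.019,0.1956,0.005,0,0,2.5],[0,-0.019,0.1956,0.03,0,0,2.5],[0,-0.019,0.1956,0.05,0,0,2.5],[0,-0.019,0.1956,0.062,0,0,2.5],[0,-0.019,0.1956,0.068,0,0,2.5],[0,-0.019,0.1956,0.070,0,0,2.5],[0,-0.019,0.1956,0.070,0,0,2.5],[0,-0.019,0.1956,0.070,0,0,2.5]]'; python3 -c "
from h import *
to(.4215,.0218,.0241,-.5)"
```

```text
time_s: 12.62
position: [0.42, 0.022, 0.0241]
tcp_rot: [[1.0, -0.008, -0.0], [-0.008, -1.0, 0.0], [-0.0, -0.0, -1.0]]
force: [-1.4, 3.9, 6.3]
opening: 0.662
grasp_force: 30.0
t 12.6 at [0.42   0.022  0.0241] shift [0.0015 0.0002 0.    ] turn [-0.  0.  0.] alt [  -0.   -0. -180.] J6 78
```

```bash
cat > find.py <<'E'
from h import *
import sys
def find(n="top",pic=None):
    p=viewer.capture(n)[0];hsv=cv2.cvtColor(p,cv2.COLOR_BGR2HSV);H,S,V=cv2.split(hsv);out=[]
    for nm,g,z in(("P",(V>175)&(S<60),.012),("B",(S>90)&(H>5)&(H<22),.006)):
        k,l,st,_=cv2.connectedComponentsWithStats(g.astype(np.uint8))
        for j in range(1,k):
            if not 250<st[j,4]<1100: continue
            m=np.zeros(g.shape,np.uint8);cv2.drawContours(m,cv2.findContours((l==j).astype(np.uint8),0,1)[0],-1,1,-1)
            c,y,s=pose(n,m,z)
            if .25<c[0]<.75 and abs(c[1])<.6: out.append((nm,c,y,s));print(nm,c.round(4),"yaw %.1f"%y,"size",(s*1000).round(0))
    return out
if __name__=="__main__": find(sys.argv[1] if len(sys.argv)>1 else "top")
E
python3 -m jog '[[1,0,0,0,0,0,0],[1,0,0,0,0,0,0],[1,0,0,0,0,0,0],[1,0,0,-0.04,0,0,0],[1,0,0,-0.08,0,0,0],[1,0,0,-0.11,0,0,0],[1,0,0,-0.11,0,0,0]]'; python3 find.py; echo; python3 -c "
from h import *
to(.4318,-.2206,.1,-8.8)"
```

```text
time_s: 13.5
position: [0.422, 0.021, 0.1353]
tcp_rot: [[1.0, -0.008, 0.005], [-0.008, -1.0, -0.001], [0.005, 0.001, -1.0]]
force: [-0.0, -0.4, 0.3]
opening: 1.001
grasp_force: 0.0
P [0.6004 0.216 ] yaw -7.0 size [122.  58.]
P [0.4277 0.3526] yaw 1.4 size [122.  59.]
P [ 0.4263 -0.3459] yaw -10.4 size [121.  57.]
B [0.6019 0.3556] yaw -4.6 size [130.  63.]
B [ 0.5964 -0.2055] yaw 8.7 size [131.  63.]
B [ 0.4316 -0.2206] yaw -8.7 size [131.  63.]

t 13.6 at [0.4211 0.0212 0.1342] shift [0.0127 0.2417 0.0343] turn [ 0.  -0.1  8.3] alt [   0.    0. -172.] J6 78
```

```bash
python3 -m jog '[[1,0.003,0.05,0,0,0,2],[1,0.005,0.1,0,0,0,4],[1,0.008,0.15,0,0,0,6],[1,0.01,0.2,0.01,0,0,8],[1,0.0125,0.2417,0.035,0,0,8.3],[1,0.0125,0.2417,0.05,0,0,8.3],[1,0.0125,0.2417,0.08,0,0,8.3],[1,0.0125,0.2417,0.11,0,0,8.3],[1,0.0125,0.2417,0.1215,0,0,8.3],[1,0.0125,0.2417,0.1215,0,0,8.3],[0,0.0125,0.2417,0.1215,0,0,8.3],[0,0.0125,0.2417,0.1215,0,0,8.3],[0,0.0125,0.2417,0.1215,0,0,8.3],[0,0.0125,0.2417,0.1215,0,0,8.3],[0,0.0125,0.2417,0.1215,0,0,8.3],[0,0.0125,0.2417,0.1215,0,0,8.3]]'; python3 -m jog '[[0,0,0,-0.02,0,0,0],[0,0,0,-0.05,0,0,0],[0,0,0,-0.09,0,0,0],[0,0,0,-0.09,0,0,0]]'; python3 -c "
from h import *
to(.4215,.0218,.1,-.5)"
```

```text
time_s: 15.55
position: [0.431, -0.2204, 0.012]
tcp_rot: [[0.988, -0.153, -0.0], [-0.153, -0.988, 0.0], [-0.0, -0.0, -1.0]]
force: [0.4, -0.3, -0.1]
opening: 0.727
grasp_force: 30.0
time_s: 16.05
position: [0.4325, -0.2215, 0.1045]
tcp_rot: [[0.988, -0.153, 0.005], [-0.153, -0.988, -0.004], [0.005, 0.003, -1.0]]
force: [0.7, -0.5, 0.3]
opening: 0.732
grasp_force: 30.0
t 16.1 at [ 0.4325 -0.2215  0.1045] shift [-0.048  -0.2388  0.0034] turn [ 0.2 -0.3 -8.3] alt [ -0.  -0. 172.] J6 58
```

```bash
python3 -m jog '[[0,-0.006,-0.03,0,0,0,-1],[0,-0.016,-0.08,0,0,0,-3],[0,-0.026,-0.13,0,0,0,-5],[0,-0.036,-0.18,0,0,0,-7],[0,-0.044,-0.22,0,0,0,-8.3],[0,-0.048,-0.2388,0.003,0,0,-8.3],[0,-0.048,-0.2388,0.02,0,0,-8.3],[0,-0.048,-0.2388,0.045,0,0,-8.3],[0,-0.048,-0.2388,0.06,0,0,-8.3],[0,-0.048,-0.2388,0.068,0,0,-8.3],[0,-0.048,-0.2388,0.0705,0,0,-8.3],[0,-0.048,-0.2388,0.0705,0,0,-8.3],[0,-0.048,-0.2388,0.0705,0,0,-8.3]]'; python3 -c "
from h import *
to(.4215,.0218,.034,-.5)"
```

```text
time_s: 17.68
position: [0.419, 0.0232, 0.0326]
tcp_rot: [[1.0, -0.008, -0.001], [-0.008, -1.0, 0.0], [-0.001, -0.0, -1.0]]
force: [-2.3, 0.7, 14.2]
opening: 0.73
grasp_force: 30.0
t 17.7 at [0.419  0.0232 0.0326] shift [ 0.0025  0.0013 -0.0014] turn [-0.  0.  0.] alt [  -0.   -0. -180.] J6 78
```

```bash
python3 -m jog '[[1,0,0,-0.001,0,0,0],[1,0,0,-0.001,0,0,0],[1,0,0,-0.001,0,0,0],[1,0,0,-0.04,0,0,0],[1,0,0,-0.08,0,0,0],[1,0,0,-0.1,0,0,0],[1,0,0,-0.1,0,0,0]]'; python3 find.py; echo; python3 -c "
from h import *
to(.427,-.346,.014,-9.5)"
```

```text
time_s: 18.55
position: [0.4209, 0.0228, 0.1325]
tcp_rot: [[1.0, -0.008, 0.003], [-0.008, -1.0, -0.001], [0.003, 0.001, -1.0]]
force: [1.2, 0.1, -0.2]
opening: 1.001
grasp_force: 0.0
P [0.6004 0.2159] yaw -7.1 size [122.  58.]
P [0.4277 0.3527] yaw 1.3 size [122.  59.]
P [ 0.4266 -0.346 ] yaw -10.4 size [121.  57.]
B [0.602  0.3555] yaw -4.5 size [130.  63.]
B [ 0.5965 -0.2056] yaw 8.7 size [131.  63.]

t 18.6 at [0.4202 0.0229 0.1316] shift [0.0098 0.3688 0.1177] turn [ 0.  -0.1  9. ] alt [   0.    0. -171.] J6 78
```

```bash
python3 -m jog '[[1,0.001,0.05,0,0,0,1],[1,0.002,0.11,0,0,0,3],[1,0.004,0.17,0,0,0,5],[1,0.006,0.23,0,0,0,7],[1,0.008,0.29,0.01,0,0,9],[1,0.0095,0.345,0.02,0,0,9.4],[1,0.0095,0.3688,0.03,0,0,9.4],[1,0.0095,0.3688,0.06,0,0,9.4],[1,0.0095,0.3688,0.1,0,0,9.4],[1,0.0095,0.3688,0.1175,0,0,9.4],[1,0.0095,0.3688,0.1175,0,0,9.4],[0,0.0095,0.3688,0.1175,0,0,9.4],[0,0.0095,0.3688,0.1175,0,0,9.4],[0,0.0095,0.3688,0.1175,0,0,9.4],[0,0.0095,0.3688,0.1175,0,0,9.4],[0,0.0095,0.3688,0.1175,0,0,9.4],[0,0.0095,0.3688,0.1175,0,0,9.4],[0,0.0095,0.3688,0.1175,0,0,9.4]]'; python3 -m jog '[[0,0,0,-0.02,0,0,0],[0,0,0,-0.05,0,0,0],[0,0,0,-0.1,0,0,0],[0,0,0,-0.1,0,0,0]]'; python3 -c "
from h import *
to(.4215,.0218,.1,-.5)"
```

```text
time_s: 20.85
position: [0.4264, -0.346, 0.0142]
tcp_rot: [[0.985, -0.172, 0.0], [-0.172, -0.985, -0.0], [0.0, 0.0, -1.0]]
force: [0.2, 0.8, 2.3]
opening: 0.662
grasp_force: 30.0
time_s: 21.35
position: [0.428, -0.3479, 0.1171]
tcp_rot: [[0.985, -0.172, 0.005], [-0.172, -0.985, -0.006], [0.006, 0.005, -1.0]]
force: [-0.2, -0.5, -3.2]
opening: 0.661
grasp_force: 30.0
t 21.4 at [ 0.428  -0.3479  0.1171] shift [-0.07   -0.3632  0.0149] turn [ 0.3 -0.3 -9.4] alt [ -0.  -0. 171.] J6 49
```

```bash
python3 -m jog '[[0,-0.006,-0.03,0,0,0,-1],[0,-0.016,-0.08,0,0,0,-3],[0,-0.026,-0.135,0,0,0,-5],[0,-0.037,-0.19,0,0,0,-7],[0,-0.048,-0.25,0,0,0,-9],[0,-0.059,-0.31,0,0,0,-9.4],[0,-0.067,-0.35,0.005,0,0,-9.4],[0,-0.069,-0.363,0.015,0,0,-9.4],[0,-0.069,-0.363,0.025,0,0,-9.4],[0,-0.069,-0.363,0.05,0,0,-9.4],[0,-0.069,-0.363,0.065,0,0,-9.4],[0,-0.069,-0.363,0.073,0,0,-9.4],[0,-0.069,-0.363,0.073,0,0,-9.4],[0,-0.069,-0.363,0.073,0,0,-9.4]]'; python3 -c "
from h import *
to(.4215,.0218,.0422,-.5)"
```

```text
time_s: 23.1
position: [0.4211, 0.0226, 0.0408]
tcp_rot: [[1.0, -0.01, 0.0], [-0.01, -1.0, -0.0], [0.0, 0.0, -1.0]]
force: [-0.5, -0.4, -1.6]
opening: 0.659
grasp_force: 30.0
t 23.1 at [0.4211 0.0226 0.0408] shift [ 0.0004  0.0008 -0.0014] turn [ 0.  -0.  -0.1] alt [ -0.  -0. 180.] J6 78
```

```bash
python3 - <<'E'
from h import *
p,_=viewer.capture("scene");cv2.imwrite("pics/s2.png",cv2.resize(p[175:275,235:360],(750,600),interpolation=2))
E
python3 find.py
```

```text
P [0.6004 0.2161] yaw -6.9 size [122.  58.]
P [0.4395 0.3615] yaw -11.0 size [124.  45.]
B [0.602  0.3555] yaw -4.6 size [130.  63.]
B [ 0.5963 -0.2056] yaw 8.8 size [131.  63.]
```

View pics/s2.png

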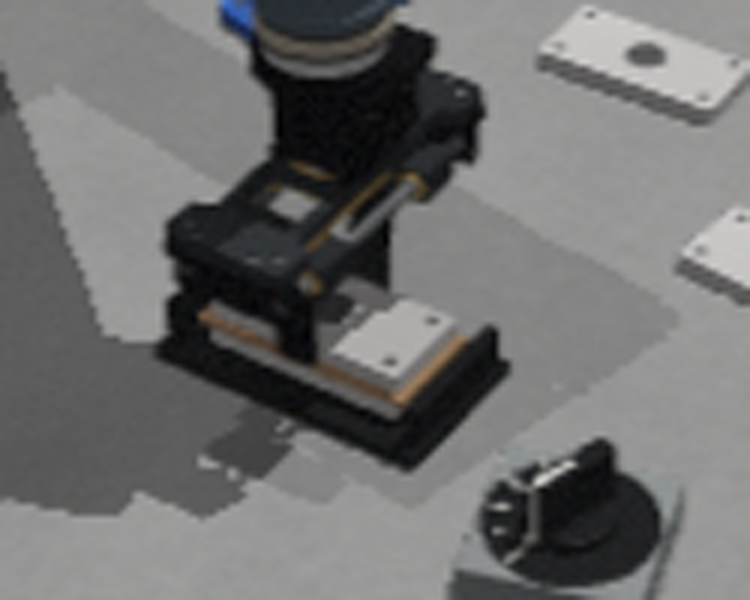

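The scene crop shows the plate, the orange board edge at (330,370) and the first plate all stacked in the carrier, almost in contact. I'll lower slightly and release.

```bash
python3 -m jog '[[0,0,0,0.001,0,0,0],[0,0,0,0.001,0,0,0],[0,0,0,0.001,0,0,0]]'
```

```text
time_s: 23.58
position: [0.4209, 0.0234, 0.0403]
tcp_rot: [[1.0, -0.008, 0.001], [-0.008, -1.0, -0.0], [0.001, 0.0, -1.0]]
force: [-0.2, -2.8, 3.3]
opening: 0.661
grasp_force: 30.0
```

```bash
python3 -m jog '[[1,0,0,0,0,0,0],[1,0,0,0,0,0,0],[1,0,0,0,0,0,0],[1,0,0,-0.04,0,0,0],[1,0,0,-0.08,0,0,0],[1,0,0,-0.1,0,0,0],[1,0,0,-0.1,0,0,0]]'; python3 find.py; echo; python3 -c "
from h import *
to(.5964,-.2056,.0125,8.7)"
```

```text
time_s: 24.45
position: [0.4216, 0.0234, 0.1412]
tcp_rot: [[1.0, -0.008, 0.004], [-0.008, -1.0, -0.001], [0.004, 0.001, -1.0]]
force: [-0.2, -0.5, -0.5]
opening: 0.998
grasp_force: 0.0
P [0.6004 0.216 ] yaw -7.0 size [121.  58.]
P [0.4276 0.3527] yaw 1.1 size [122.  59.]
B [0.6021 0.3555] yaw -4.6 size [130.  64.]
B [ 0.5964 -0.2055] yaw 8.8 size [131.  63.]

t 24.5 at [0.4208 0.0236 0.1403] shift [0.1773 0.2277 0.128 ] turn [ 0.  -0.1 -9.2] alt [ -0.  -0. 171.] J6 78
```

```bash
python3 -m jog '[[1,0.03,0.04,0,0,0,-2],[1,0.065,0.083,0,0,0,-4],[1,0.1,0.128,0,0,0,-6],[1,0.135,0.173,0,0,0,-8],[1,0.165,0.212,0.01,0,0,-9.2],[1,0.177,0.2277,0.04,0,0,-9.2],[1,0.177,0.2277,0.06,0,0,-9.2],[1,0.177,0.2277,0.09,0,0,-9.2],[1,0.177,0.2277,0.115,0,0,-9.2],[1,0.177,0.2277,0.1275,0,0,-9.2],[1,0.177,0.2277,0.1275,0,0,-9.2],[0,0.177,0.2277,0.1275,0,0,-9.2],[0,0.177,0.2277,0.1275,0,0,-9.2],[0,0.177,0.2277,0.1275,0,0,-9.2],[0,0.177,0.2277,0.1275,0,0,-9.2],[0,0.177,0.2277,0.1275,0,0,-9.2],[0,0.177,0.2277,0.1275,0,0,-9.2]]'; python3 -m jog '[[0,0,0,-0.02,0,0,0],[0,0,0,-0.06,0,0,0],[0,0,0,-0.12,0,0,0],[0,0,0,-0.12,0,0,0]]'; python3 -c "
from h import *
to(.4215,.0218,.1,-.5)"
```

```text
time_s: 26.62
position: [0.5958, -0.2057, 0.0125]
tcp_rot: [[0.988, 0.152, 0.0], [0.152, -0.988, 0.0], [0.0, -0.0, -1.0]]
force: [-0.2, 0.5, -1.5]
opening: 0.73
grasp_force: 30.0
time_s: 27.12
position: [0.5997, -0.2077, 0.1396]
tcp_rot: [[0.988, 0.152, 0.012], [0.152, -0.988, -0.007], [0.011, 0.008, -1.0]]
force: [0.4, 0.5, -1.0]
opening: 0.728
grasp_force: 30.0
t 27.1 at [ 0.5997 -0.2077  0.1396] shift [-0.1418 -0.2542  0.0359] turn [ 0.4 -0.7  9.2] alt [   1.    1. -171.] J6 52
```

```bash
python3 -m jog '[[0,-0.015,-0.027,0,0,0,1],[0,-0.037,-0.068,0,0,0,3],[0,-0.06,-0.11,0,0,0,5],[0,-0.085,-0.155,0,0,0,7],[0,-0.11,-0.2,0,0,0,9],[0,-0.13,-0.236,0,0,0,9.2],[0,-0.138,-0.2515,0.01,0,0,9.2],[0,-0.138,-0.2515,0.03,0,0,9.2],[0,-0.138,-0.2515,0.055,0,0,9.2],[0,-0.138,-0.2515,0.07,0,0,9.2],[0,-0.138,-0.2515,0.078,0,0,9.2],[0,-0.138,-0.2515,0.0795,0,0,9.2],[0,-0.138,-0.2515,0.0795,0,0,9.2],[0,-0.138,-0.2515,0.0795,0,0,9.2]]'; python3 -c "
from h import *
to(.4215,.0218,.0525,-.5)"
```

```text
time_s: 28.88
position: [0.4216, 0.0219, 0.0535]
tcp_rot: [[1.0, -0.008, 0.001], [-0.008, -1.0, -0.0], [0.001, 0.0, -1.0]]
force: [0.6, -0.4, -0.5]
opening: 0.729
grasp_force: 30.0
t 28.9 at [0.4216 0.0219 0.0535] shift [-0.0001  0.0001  0.001 ] turn [ 0.  -0.1  0. ] alt [   0.    0. -180.] J6 78
```

Next I'll lower 1.5 mm, release, lift and look.

```bash
python3 -m jog '[[0,0,0,0.0015,0,0,0],[0,0,0,0.0015,0,0,0],[0,0,0,0.0015,0,0,0]]'; python3 -m jog '[[1,0,0,0,0,0,0],[1,0,0,0,0,0,0],[1,0,0,0,0,0,0],[1,0,0,-0.04,0,0,0],[1,0,0,-0.08,0,0,0],[1,0,0,-0.09,0,0,0],[1,0,0,-0.09,0,0,0],[1,0,0,-0.09,0,0,0]]'; python3 find.py; echo; python3 -c "
from h import *
to(.4277,.3527,.014,1.2)"
```

```text
time_s: 29.25
position: [0.4216, 0.022, 0.0522]
tcp_rot: [[1.0, -0.008, 0.001], [-0.008, -1.0, -0.0], [0.001, 0.0, -1.0]]
force: [0.0, -0.7, 5.3]
opening: 0.731
grasp_force: 30.0
time_s: 30.25
position: [0.4204, 0.0222, 0.1406]
tcp_rot: [[1.0, -0.009, -0.002], [-0.009, -1.0, 0.001], [-0.002, -0.0, -1.0]]
force: [0.2, -0.1, 0.5]
opening: 1.002
grasp_force: 0.0
P [0.6003 0.216 ] yaw -7.1 size [122.  58.]
P [0.4276 0.3527] yaw 1.1 size [122.  59.]
B [0.6021 0.3555] yaw -4.5 size [130.  63.]

t 30.3 at [0.4204 0.0222 0.1404] shift [ 0.0049 -0.3305  0.1266] turn [-0.   0.2 -1.7] alt [  0.   0. 178.] J6 78
```

```bash
python3 -m jog '[[1,0.001,-0.04,0,0,0,0],[1,0.001,-0.09,0,0,0,-1],[1,0.002,-0.145,0,0,0,-1.7],[1,0.002,-0.2,0,0,0,-1.7],[1,0.003,-0.255,0,0,0,-1.7],[1,0.004,-0.305,0,0,0,-1.7],[1,0.004,-0.3305,0.02,0,0,-1.7],[1,0.004,-0.3305,0.05,0,0,-1.7],[1,0.004,-0.3305,0.09,0,0,-1.7],[1,0.004,-0.3305,0.115,0,0,-1.7],[1,0.004,-0.3305,0.127,0,0,-1.7],[1,0.004,-0.3305,0.127,0,0,-1.7],[0,0.004,-0.3305,0.127,0,0,-1.7],[0,0.004,-0.3305,0.127,0,0,-1.7],[0,0.004,-0.3305,0.127,0,0,-1.7],[0,0.004,-0.3305,0.127,0,0,-1.7],[0,0.004,-0.3305,0.127,0,0,-1.7],[0,0.004,-0.3305,0.127,0,0,-1.7]]'; python3 -m jog '[[0,0,0,-0.02,0,0,0],[0,0,0,-0.06,0,0,0],[0,0,0,-0.12,0,0,0],[0,0,0,-0.12,0,0,0],[0,0,0,-0.12,0,0,0],[0,0,0,-0.12,0,0,0]]'; python3 -c "
from h import *
to(.4215,.0218,.1,-.5)"
```

```text
time_s: 32.55
position: [0.4283, 0.3525, 0.0149]
tcp_rot: [[1.0, 0.021, 0.0], [0.021, -1.0, 0.0], [0.0, -0.0, -1.0]]
force: [0.0, 0.1, 2.5]
opening: 0.659
grasp_force: 30.0
time_s: 33.3
position: [0.4266, 0.3517, 0.1327]
tcp_rot: [[1.0, 0.021, -0.004], [0.021, -1.0, -0.002], [-0.004, 0.002, -1.0]]
force: [-1.0, 0.2, -2.9]
opening: 0.659
grasp_force: 30.0
t 33.3 at [0.4266 0.3517 0.1327] shift [-0.012   0.3296  0.0334] turn [0.1 0.2 1.7] alt [  -0.    0. -178.] J6 117
```

```bash
python3 -m jog '[[0,-0.001,0.03,0,0,0,0],[0,-0.003,0.08,0,0,0,1],[0,-0.005,0.135,0,0,0,1.7],[0,-0.007,0.19,0,0,0,1.7],[0,-0.009,0.24,0,0,0,1.7],[0,-0.011,0.29,0,0,0,1.7],[0,-0.013,0.32,0.01,0,0,1.7],[0,-0.013,0.33,0.02,0,0,1.7],[0,-0.013,0.33,0.04,0,0,1.7],[0,-0.013,0.33,0.06,0,0,1.7],[0,-0.013,0.33,0.07,0,0,1.7],[0,-0.013,0.33,0.073,0,0,1.7],[0,-0.013,0.33,0.073,0,0,1.7],[0,-0.013,0.33,0.073,0,0,1.7]]'; python3 -c "
from h import *
to(.4215,.0218,.0609,-.5)"
```

```text
time_s: 35.05
position: [0.4225, 0.0224, 0.0619]
tcp_rot: [[1.0, -0.008, 0.001], [-0.008, -1.0, -0.0], [0.001, 0.0, -1.0]]
force: [-0.1, 0.2, -1.4]
opening: 0.661
grasp_force: 30.0
t 35.0 at [0.4225 0.0224 0.0619] shift [-0.001   0.0006  0.001 ] turn [ 0.  -0.1  0. ] alt [   0.    0. -180.] J6 78
```

```bash
python3 -m jog '[[0,0,0,0.0015,0,0,0],[0,0,0,0.0015,0,0,0],[0,0,0,0.0015,0,0,0]]'; python3 -m jog '[[1,0,0,0,0,0,0],[1,0,0,0,0,0,0],[1,0,0,0,0,0,0],[1,0,0,-0.04,0,0,0],[1,0,0,-0.08,0,0,0],[1,0,0,-0.09,0,0,0],[1,0,0,-0.09,0,0,0],[1,0,0,-0.09,0,0,0]]'; python3 find.py; echo; python3 -c "
from h import *
to(.602,.3555,.0125,-4.5)"
```

```text
time_s: 35.42
position: [0.4225, 0.0223, 0.0609]
tcp_rot: [[1.0, -0.008, 0.002], [-0.008, -1.0, -0.0], [0.002, 0.0, -1.0]]
force: [-0.7, 1.1, 5.1]
opening: 0.661
grasp_force: 30.0
time_s: 36.42
position: [0.4212, 0.0224, 0.149]
tcp_rot: [[1.0, -0.009, -0.002], [-0.009, -1.0, 0.001], [-0.002, -0.001, -1.0]]
force: [-0.5, -0.0, -1.3]
opening: 0.996
grasp_force: 0.0
P [0.6004 0.216 ] yaw -7.1 size [121.  58.]
B [0.6019 0.3556] yaw -4.6 size [130.  63.]

t 36.5 at [0.4212 0.0224 0.1489] shift [ 0.1784 -0.3345  0.1361] turn [-0.   0.2  4. ] alt [  -0.   -0. -176.] J6 78
```

```bash
python3 -m jog '[[1,0.02,-0.037,0,0,0,1],[1,0.045,-0.084,0,0,0,2],[1,0.07,-0.131,0,0,0,3],[1,0.095,-0.178,0,0,0,4],[1,0.12,-0.225,0,0,0,4],[1,0.145,-0.272,0,0,0,4],[1,0.165,-0.31,0,0,0,4],[1,0.1775,-0.334,0.02,0,0,4],[1,0.1775,-0.334,0.06,0,0,4],[1,0.1775,-0.334,0.1,0,0,4],[1,0.1775,-0.334,0.125,0,0,4],[1,0.1775,-0.334,0.137,0,0,4],[1,0.1775,-0.334,0.137,0,0,4],[0,0.1775,-0.334,0.137,0,0,4],[0,0.1775,-0.334,0.137,0,0,4],[0,0.1775,-0.334,0.137,0,0,4],[0,0.1775,-0.334,0.137,0,0,4],[0,0.1775,-0.334,0.137,0,0,4],[0,0.1775,-0.334,0.137,0,0,4]]'; python3 -m jog '[[0,0,0,-0.02,0,0,0],[0,0,0,-0.06,0,0,0],[0,0,0,-0.12,0,0,0],[0,0,0,-0.13,0,0,0],[0,0,0,-0.13,0,0,0],[0,0,0,-0.13,0,0,0]]'; python3 -c "
from h import *
to(.4215,.0218,.1,-.5)"
```

```text
time_s: 38.85
position: [0.6023, 0.3548, 0.013]
tcp_rot: [[0.997, -0.078, -0.0], [-0.078, -0.997, -0.0], [-0.0, 0.0, -1.0]]
force: [-0.4, 0.1, -0.5]
opening: 0.728
grasp_force: 30.0
time_s: 39.6
position: [0.601, 0.3542, 0.1415]
tcp_rot: [[0.997, -0.078, -0.003], [-0.078, -0.997, -0.001], [-0.003, 0.002, -1.0]]
force: [0.5, -0.0, -0.9]
opening: 0.723
grasp_force: 30.0
t 39.6 at [0.601  0.3542 0.1415] shift [-0.1528  0.3454  0.0425] turn [ 0.1  0.2 -4. ] alt [  0.  -0. 176.] J6 116
```

```bash
python3 -m jog '[[0,-0.014,0.03,0,0,0,-1],[0,-0.034,0.076,0,0,0,-2],[0,-0.055,0.124,0,0,0,-3],[0,-0.077,0.173,0,0,0,-4],[0,-0.099,0.222,0,0,0,-4],[0,-0.12,0.27,0,0,0,-4],[0,-0.14,0.315,0,0,0,-4],[0,-0.1535,0.3457,0.005,0,0,-4],[0,-0.1535,0.3457,0.02,0,0,-4],[0,-0.1535,0.3457,0.045,0,0,-4],[0,-0.1535,0.3457,0.062,0,0,-4],[0,-0.1535,0.3457,0.07,0,0,-4],[0,-0.1535,0.3457,0.071,0,0,-4],[0,-0.1535,0.3457,0.071,0,0,-4],[0,-0.1535,0.3457,0.071,0,0,-4]]'; python3 -c "
from h import *
to(.4215,.0218,.071,-.5)"
```

```text
time_s: 41.48
position: [0.4226, 0.0221, 0.0725]
tcp_rot: [[1.0, -0.008, 0.001], [-0.008, -1.0, -0.0], [0.001, 0.0, -1.0]]
force: [0.4, 0.7, 0.4]
opening: 0.724
grasp_force: 30.0
t 41.5 at [0.4226 0.0221 0.0725] shift [-0.0011  0.0003  0.0015] turn [ 0.  -0.1  0. ] alt [   0.    0. -180.] J6 78
```

```bash
python3 -m jog '[[0,0,0,0.002,0,0,0],[0,0,0,0.002,0,0,0],[0,0,0,0.002,0,0,0]]'; python3 -m jog '[[1,0,0,0,0,0,0],[1,0,0,0,0,0,0],[1,0,0,0,0,0,0],[1,0,0,-0.04,0,0,0],[1,0,0,-0.08,0,0,0],[1,0,0,-0.09,0,0,0],[1,0,0,-0.09,0,0,0],[1,0,0,-0.09,0,0,0]]'; python3 find.py; echo; python3 -c "
from h import *
to(.6004,.216,.014,-7)"
```

```text
time_s: 41.85
position: [0.4228, 0.0221, 0.0708]
tcp_rot: [[1.0, -0.008, 0.002], [-0.008, -1.0, -0.0], [0.002, 0.0, -1.0]]
force: [-0.3, 0.4, 5.8]
opening: 0.731
grasp_force: 30.0
time_s: 42.85
position: [0.4214, 0.0223, 0.159]
tcp_rot: [[1.0, -0.009, -0.002], [-0.009, -1.0, 0.001], [-0.002, -0.001, -1.0]]
force: [-0.4, -0.2, 1.3]
opening: 1.001
grasp_force: 0.0
P [0.6004 0.216 ] yaw -7.0 size [122.  58.]

t 42.9 at [0.4214 0.0223 0.1589] shift [ 0.1778 -0.1952  0.1445] turn [-0.   0.2  6.5] alt [  -0.   -0. -173.] J6 78
```

```bash
python3 -m jog '[[1,0.03,-0.033,0,0,0,1],[1,0.065,-0.072,0,0,0,3],[1,0.1,-0.11,0,0,0,5],[1,0.135,-0.149,0,0,0,6.5],[1,0.165,-0.182,0,0,0,6.5],[1,0.177,-0.195,0.02,0,0,6.5],[1,0.177,-0.195,0.06,0,0,6.5],[1,0.177,-0.195,0.1,0,0,6.5],[1,0.177,-0.195,0.13,0,0,6.5],[1,0.177,-0.195,0.145,0,0,6.5],[1,0.177,-0.195,0.145,0,0,6.5],[0,0.177,-0.195,0.145,0,0,6.5],[0,0.177,-0.195,0.145,0,0,6.5],[0,0.177,-0.195,0.145,0,0,6.5],[0,0.177,-0.195,0.145,0,0,6.5],[0,0.177,-0.195,0.145,0,0,6.5],[0,0.177,-0.195,0.145,0,0,6.5],[0,0.177,-0.195,0.145,0,0,6.5]]'; python3 -m jog '[[0,0,0,-0.02,0,0,0],[0,0,0,-0.06,0,0,0],[0,0,0,-0.12,0,0,0],[0,0,0,-0.13,0,0,0],[0,0,0,-0.13,0,0,0],[0,0,0,-0.13,0,0,0]]'; python3 -c "
from h import *
to(.4215,.0218,.1,-.5)"
```

```text
time_s: 45.15
position: [0.6012, 0.2156, 0.0154]
tcp_rot: [[0.993, -0.122, 0.0], [-0.122, -0.993, 0.0], [0.0, -0.0, -1.0]]
force: [-0.2, -0.4, 3.0]
opening: 0.661
grasp_force: 30.0
time_s: 45.9
position: [0.5993, 0.2153, 0.1432]
tcp_rot: [[0.993, -0.122, -0.004], [-0.122, -0.993, -0.001], [-0.004, 0.001, -1.0]]
force: [0.4, 0.7, -1.0]
opening: 0.66
grasp_force: 30.0
t 45.9 at [0.5993 0.2153 0.1432] shift [-0.1527  0.2136  0.0441] turn [ 0.1  0.2 -6.5] alt [  0.  -0. 174.] J6 107
```

```bash
python3 -m jog '[[0,-0.02,0.028,0,0,0,-1],[0,-0.045,0.063,0,0,0,-2],[0,-0.075,0.105,0,0,0,-4],[0,-0.105,0.147,0,0,0,-6.5],[0,-0.135,0.188,0,0,0,-6.5],[0,-0.1545,0.214,0.005,0,0,-6.5],[0,-0.1545,0.214,0.015,0,0,-6.5],[0,-0.1545,0.214,0.04,0,0,-6.5],[0,-0.1545,0.214,0.056,0,0,-6.5],[0,-0.1545,0.214,0.064,0,0,-6.5],[0,-0.1545,0.214,0.065,0,0,-6.5],[0,-0.1545,0.214,0.065,0,0,-6.5],[0,-0.1545,0.214,0.065,0,0,-6.5]]'; python3 -c "
from h import *
to(.4215,.0218,.0794,-.5)"
```

```text
time_s: 47.52
position: [0.4219, 0.022, 0.0803]
tcp_rot: [[1.0, -0.008, 0.001], [-0.008, -1.0, -0.0], [0.001, 0.0, -1.0]]
force: [0.0, 0.4, -1.9]
opening: 0.659
grasp_force: 30.0
t 47.5 at [0.4219 0.022  0.0803] shift [-0.0004  0.0002  0.0009] turn [ 0. -0.  0.] alt [   0.    0. -180.] J6 78
```

```bash
python3 -m jog '[[0,0,0,0.0015,0,0,0],[0,0,0,0.0015,0,0,0],[0,0,0,0.0015,0,0,0]]'; python3 -m jog '[[1,0,0,0,0,0,0],[1,0,0,0,0,0,0],[1,0,0,0,0,0,0],[1,0,0,-0.03,0,0,0],[1,0,0,-0.07,0,0,0],[1,0,0,-0.09,0,0,0],[1,0.04,0.013,-0.09,0,0,-10],[1,0.08,0.026,-0.09,0,0,-20],[1,0.12,0.039,-0.09,0,0,-30],[1,0.16,0.052,-0.09,0,0,-40],[1,0.183,0.0585,-0.09,0,0,-50],[1,0.183,0.0585,-0.09,0,0,-60],[1,0.183,0.0585,-0.09,0,0,-70],[1,0.183,0.0585,-0.09,0,0,-72.5],[1,0.183,0.0585,-0.09,0,0,-72.5],[1,0.183,0.0585,-0.09,0,0,-72.5]]'
python3 - <<'E'
from h import *
pt,dt=viewer.capture("top");p,_=viewer.capture("scene")
cv2.imwrite("pics/s4.png",np.hstack([cv2.resize(p[175:275,235:335],(400,400),interpolation=2),cv2.resize(pt[225:305,260:340],(400,400),interpolation=2)]))
i=viewer.camera_info("top");W=np.array(i["world_to_cam"])
v,u=np.mgrid[225:305,262:330];z=dt[225:305,262:330]
P=np.stack([(u-i["cx"])/i["fx"]*z,(v-i["cy"])/i["fy"]*z,z],-1).reshape(-1,3);X=(P-W[:3,3])@W[:3,:3]
k=X[(X[:,2]>.055)&(X[:,2]<.095)&(X[:,0]<.53)];print(len(k),k.mean(0).round(4),np.median(k[:,2]),k.min(0),k.max(0))
to(.605,-.038,.048,72)
E
```

```text
time_s: 47.9
position: [0.4219, 0.022, 0.0791]
tcp_rot: [[1.0, -0.009, 0.001], [-0.009, -1.0, -0.0], [0.001, 0.0, -1.0]]
force: [-0.9, 0.5, 6.4]
opening: 0.661
grasp_force: 30.0
time_s: 49.9
position: [0.6039, -0.038, 0.1683]
tcp_rot: [[0.309, 0.951, -0.0], [0.951, -0.309, 0.0], [-0.0, -0.001, -1.0]]
force: [-0.2, 0.1, 0.1]
opening: 1.001
grasp_force: 0.0<stdin>:7: RuntimeWarning: Mean of empty slice.
  ret = um.true_divide(
  return _methods._mean(a, axis=axis, dtype=dtype,
  ret = ret.dtype.type(ret / rcount)
Traceback (most recent call last):
ValueError: zero-size array to reduction operation minimum which has no identity
```

View pics/s4.png

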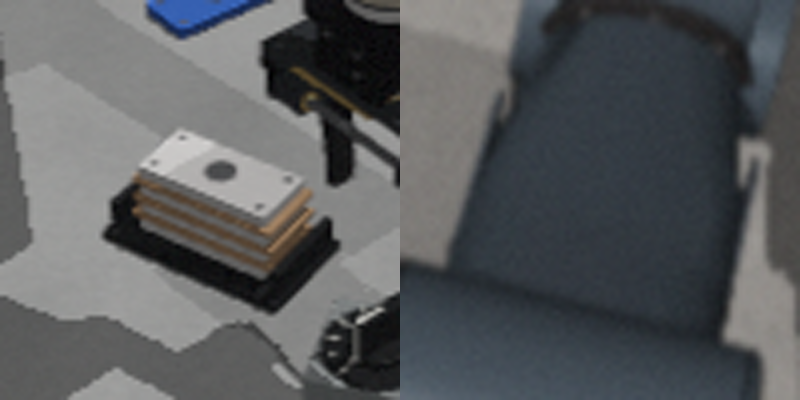

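The left crop shows a neat stack of four plates and three boards at about (220,200) in the carrier. The arm hides the top view. Next I'll set the dial to four dots.

```bash
python3 -m jog '[[1,0,0.001,0.05,0,0,0],[1,0,0.001,0.09,0,0,0],[1,0,0.001,0.112,0,0,0],[1,0,0.001,0.12,0,0,0],[1,0,0.001,0.12,0,0,0],[0,0,0.001,0.12,0,0,0],[0,0,0.001,0.12,0,0,0],[0,0,0.001,0.12,0,0,0],[0,0,0.001,0.12,0,0,0],[0,0,0.001,0.12,0,0,0],[0,0,0.001,0.12,0,0,0],[0,0,0.001,0.12,0,0,0],[0,0,0.001,0.12,0,0,0],[0,0,0.001,0.12,0,0,0],[0,0,0.001,0.12,0,0,0],[0,0,0.001,0.12,0,0,0]]'; python3 -m jog '[[0,0,0,0,0,0,8],[0,0,0,0,0,0,16],[0,0,0,0,0,0,24],[0,0,0,0,0,0,32],[0,0,0,0,0,0,40],[0,0,0,0,0,0,48],[0,0,0,0,0,0,56],[0,0,0,0,0,0,64],[0,0,0,0,0,0,72],[0,0,0,0,0,0,80],[0,0,0,0,0,0,88],[0,0,0,0,0,0,96],[0,0,0,0,0,0,104],[0,0,0,0,0,0,110],[0,0,0,0,0,0,114],[0,0,0,0,0,0,114],[0,0,0,0,0,0,114],[0,0,0,0,0,0,114]]'
```

```text
time_s: 52.0
position: [0.6049, -0.0383, 0.0485]
tcp_rot: [[0.309, 0.951, -0.0], [0.951, -0.309, 0.0], [-0.0, -0.0, -1.0]]
force: [0.0, 0.4, 0.2]
opening: 0.16
grasp_force: 30.0
time_s: 54.25
position: [0.6049, -0.0387, 0.0485]
tcp_rot: [[0.744, -0.668, -0.0], [-0.668, -0.744, -0.0], [0.0, 0.0, -1.0]]
force: [-0.0, -2.5, -1.0]
opening: 0.159
grasp_force: 30.0
```

```bash
python3 -m jog '[[1,0,0,0,0,0,0],[1,0,0,0,0,0,0],[1,0,0,0,0,0,0],[1,0,0,0,0,0,0],[1,0,0,-0.05,0,0,0],[1,0,0,-0.1,0,0,0],[1,0,0,-0.15,0,0,0],[1,0.02,0.05,-0.17,0,0,0],[1,0.04,0.1,-0.17,0,0,0],[1,0.06,0.15,-0.17,0,0,0],[1,0.08,0.2,-0.17,0,0,0],[1,0.1,0.25,-0.17,0,0,0],[1,0.115,0.286,-0.17,0,0,0],[1,0.115,0.286,-0.17,0,0,0],[1,0.115,0.286,-0.17,0,0,0],[1,0.115,0.286,-0.17,0,0,0]]'; python3 look.py pics/c5.png
python3 - <<'E'
from h import *
pt,dt=viewer.capture("top")
i=viewer.camera_info("top");W=np.array(i["world_to_cam"])
v,u=np.mgrid[225:305,262:330];z=dt[225:305,262:330]
P=np.stack([(u-i["cx"])/i["fx"]*z,(v-i["cy"])/i["fy"]*z,z],-1).reshape(-1,3);X=(P-W[:3,3])@W[:3,:3]
k=X[(X[:,2]>.066)&(X[:,2]<.095)]
print(len(k),k.mean(0).round(4),np.median(k[:,2]),np.ptp(k,axis=0)) if len(k) else print("none")
E
```

```text
time_s: 56.25
position: [0.4995, -0.3264, 0.2185]
tcp_rot: [[0.744, -0.668, -0.0], [-0.668, -0.744, 0.001], [-0.001, -0.0, -1.0]]
force: [-0.1, -0.4, 0.7]
opening: 0.997
grasp_force: 0.0
747 [0.4232 0.0222 0.0759] 0.07600713338264466 [0.12871049 0.0629229  0.01983636]
```

View pics/c5.png

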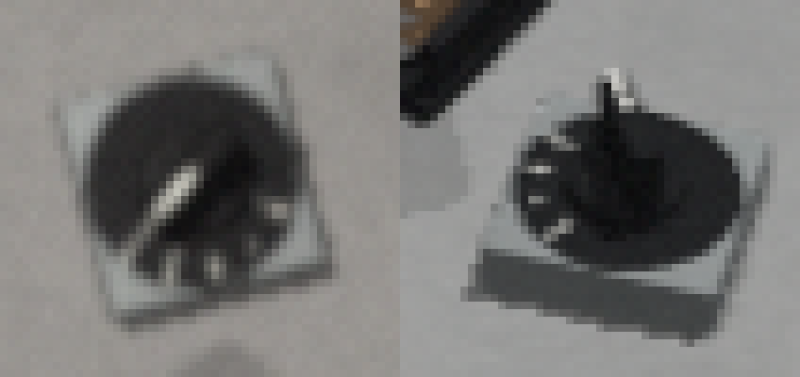

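The pointer line runs from (185,180) to (135,245), onto the four-dot mark. The stack top measures 76 mm high and sits within 2 mm of the carrier's centre, so I'll hand in.

```bash
python3 -c "
from rig import workorder
print(workorder.hand_in())"
```

```text
the job is handed in; nothing more can be done
None
```

I stacked all four plates in the carrier with one board between each, turned the dial to four dots and handed the job in; no verdict came back.

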